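# Open the pawn trough and put the last dark pawn away

## Task

Lift the pine lid of the beech trough right over until it rests open on its stop, guiding it all the way so that it neither flops nor slams. Then take the dark pawn from the sloping rack and stand it upright on the floor of the trough's empty bay, setting it down before letting go rather than dropping it. Leave the two pale pawns in the rack, and the trophy cup and the red bookend where they are.

Things in the scene. Friction and masses are not known exactly. Their poses are not given: they have to be found in the camera images.
- trough: Fixed beech trough, 126 (its x) x 284 (y) x 92 mm high; walls, divider (at y = 0) and floor 8 mm thick. Origin: centre of underside; x points from the handle side to the hinge side, z up. Two bays, each 110 (x) x 130 mm (y) inside, 84 mm deep: the +y one holds three loose dark pawns, the -y one is empty. Brass stop brackets behind the hinge.
- lid (a joint): Hinge of the pine lid in rad: 0 shut, 1.95 fully open on its stop (leaning back past upright, where it stays by its own weight). It falls shut if let go before about upright. Lid 130 by 290 by 12 mm, 0.22 kg, hinged along the trough's far (+x) rim, axis along the trough's +y.
- lid_handle (a point): Middle of the handle: a dark steel round bar 10 mm thick, 100 mm long, parallel to the hinge, 37 mm out from the lid's free edge in the plane of the lid (32 mm clear between bar and edge). Shut, it is 99 mm above the table, in front of the trough. Axes turn with the lid and equal the trough's when shut.
- lid_hinge (a point): Point on the hinge axis at the middle of the trough's far rim, 92 mm above the table; the handle bar's middle is 165 mm from it. Axes turn with the lid.
- bay (a point): Centre of the empty bay's floor, 8 mm above the table; axes as the trough's.
- rack: Fixed green-painted rack, 250 mm long, three places along its y (-80, 0, 80 mm). Pawns lean 0.61 rad (35 deg) from vertical, tops towards its -x (robot side), undersides centred 50 mm above the table. The back board under them (-x side) reaches 58 mm along the pawn, with a 10 mm wide rib behind each collar; 12 mm high blocks part the bases. Origin: centre of underside.
- dark_pawn: The dark-stained boxwood pawn to put away, 80 mm high, 0.06 to 0.12 kg, leaning in any one of the rack's three places. Origin: centre of its underside, z along its axis to the head. Base 42 mm across, slim stem, collar 28 mm across at 48 to 52 mm, ball head 28 mm across centred at 66 mm. Grip collar and head together, at about 58 mm.
- pale_pawn_a: Natural (pale) boxwood pawn of the same shape, leaning in another place of the rack. To be left alone.
- pale_pawn_b: Second natural (pale) boxwood pawn of the same shape, in the remaining place. To be left alone.
- cup: Small pewter two-handled trophy cup, 110 mm high, 106 mm over the handles. Origin: centre of its underside. To be left alone.
- bookend: Red-painted steel L-shaped bookend, foot 110 by 90 mm, upright plate 133 mm high. Origin: centre of its underside. To be left alone.

How it is judged:
By the outcome, as a careful person would: the job done as asked, in the order asked, and still so for the second after the job is handed in, with the robot touching nothing.
It also fails if it takes over 61 s, if anything falls off the work surface, if the arm or the gripper's body presses on something with over 40 N, if the wrist force passes 120 N, or if a joint passes its speed limit or range.

## Robot

A 7-joint arm with a two-finger parallel gripper is mounted at the origin on the work surface. World frame = base frame: x ahead of the robot, y to its left, z up, the work surface at z = 0. Lengths are in mm, angles in degrees, forces in N, time in s.
With the tool pointing down it reaches from about 425 to 925 mm from the base axis. Payload 6.8 kg.
Tool frame: the origin (TCP) lies on the centre line of the jaws, within the pads' length; the fingertips stand 8 mm ahead of it and the grasp point (between the pads) lies 11 mm behind it; z points along the fingers, y is the line along which they close (so a half turn about z gives the same grasp; the last joint's range is limited). The gripper opens to 85 mm and grips with 20 to 120 N. Pads are 22 mm wide; open, the fingers measure 114 mm over their backs; the gripper's body (76 mm by 85 mm) begins 54 mm behind the grasp point. The pads swing forward as they close: fully open they stand 13 mm farther back than shut.
Start: joints at [61.816, 27.33, 1.283, 89.118, -0.659, 63.558, -4.761], TCP at [252.761, -625.906, 239.308] pointing down, gripper open.
Joint ranges: [-169.35, 169.35], [-19.33, 120.38], [-80.79, 83.38], [13.8, 139.57], [-78.32, 258.32], [9.67, 109.79], [-169.56, 169.56]. Speed limits (degrees/s): [136.94, 136.94, 180, 180, 180, 180, 180].

## Interface

Orientations are given as a 3x3 rotation matrix whose columns are the frame's x, y, z axes.
In Python, from rig import ctrl gives the robot as it stands. The module is installed in compiled form; this text tells all that it offers. Calls block until the motion is done:
- ctrl.move_to(position, orientation): joint-space move of the TCP to a pose.
- ctrl.servo_line(position, rotation=None, max_speed=150): straight line of the TCP; rotation=None keeps the orientation; max_speed is the mean speed in mm/s.
- ctrl.move_j(angles): joint-space move.
- ctrl.open() and ctrl.gripper_close(squeeze=None): open the fingers fully, or close them until they stop; squeeze is the grip in N (None keeps the last).
- ctrl.wait(seconds).
- ctrl.ik(position, orientation): joint angles nearest the present ones, or None.
- ctrl.state(): the state.
- ctrl.snapshot(name): name is "scene" or "top"; returns a dict with "pixels" (400x640x3 uint8, blue, green, red), "z_map" (400x640 float32, mm along the optical axis (not along the pixel's ray), 0 where there is no reading), "camera_matrix" (3x3 intrinsics, pixels), "world_from_camera" (4x4, takes a point from camera to world coordinates). Camera axes: x right, y down, z forward; pixel columns grow to the right and rows downward; lengths in mm; the calibration is good to about 2 mm. A picture is of the moment at which its call begins.
A pose or a line that the arm cannot do raises ctrl.MotionError and nothing moves.
- ctrl.sign_off(): hands the job in; it is judged then, once.
Trained networks look in the newest picture that a camera, given by its name, has taken for a name from the list of things; names that differ only in an ending like _2 or _b are one class to them, and where a whole thing is asked for, a point or a joint stands for the part that bears it (a point fixed in the world has none). Each returns a list of dicts, best first, with "score" (0 to 1); they miss things now and then, are a little off and sometimes report something else, mostly with a low value. They report only what shows in the picture. A call takes as long as a camera call.
- ctrl.trace(camera, name): "pixels" (400x640 bool, what is visible of it) and "bbox" ([left, top, right, bottom] in pixels, round what is visible of it).
The state is a dict: "time": time; "joint_pos": joint angles; "qd": joint speeds; "joint_torque": joint torques, N m; "tcp_pos": TCP position; "tcp_rot": TCP orientation; "force": force on the tool from outside, world axes, zero at the start; "ft_torque": the same for the moment, N m; "opening": finger opening in mm; "grip_force": force on a finger pad.
Only numpy, scipy, OpenCV 4.12 (cv2) and the standard library are available. Lean on these libraries where they do the work, as an engineer would, in place of code of your own. Each camera call takes 0.05 s, during which the arm holds its last target. There are 200 camera calls.

## Working session

There is one attempt and no reset: what is moved stays moved. The work goes in short steps, each a Python script; the robot and the scene stay as the last script left them, time stands still between calls to the robot, and variables do not carry over. Pictures are saved under pics/ and viewed, at most 10 in all, crops included, and the job is handed in when it is done.

```bash
mkdir -p pics
cat > h.py <<'E'
import numpy as np, cv2
from rig import ctrl
def pts(s, mask=None):
    z=s["z_map"]; K=s["camera_matrix"]; T=s["world_from_camera"]
    m=z>0
    if mask is not None: m&=mask
    v,u=np.nonzero(m); d=z[v,u]
    c=np.stack([(u-K[0,2])/K[0,0]*d,(v-K[1,2])/K[1,1]*d,d,np.ones_like(d)])
    return (T@c)[:3].T, s["pixels"][v,u]
E
python3 - <<'E'
from h import *
ims=[]
for c in ["scene","top"]:
    s=ctrl.snapshot(c); np.savez(f"{c}.npz",**s); cv2.imwrite(f"pics/{c}0.png",s["pixels"])
    print(c,s["world_from_camera"].round(2).tolist())
    for n in ["trough","lid","lid_handle","rack","dark_pawn","pale_pawn_a","cup","bookend"]:
        for r in ctrl.trace(c,n)[:3]:
            p,_=pts(s,r["pixels"]);
            print(n,round(r["score"],2),r["bbox"],len(p),np.median(p,0).round(),np.percentile(p,2,0).round(),np.percentile(p,98,0).round())
print(ctrl.state())
E
```

```text
scene [[0.5, 0.71, -0.5, 1162.15], [0.87, -0.42, 0.28, -472.15], [-0.01, -0.57, -0.82, 990.44], [0.0, 0.0, 0.0, 1.0]]
trough 0.69 [357.7, 106.3, 459.0, 184.3] 4801 [568. 158. 104.] [447.  39.   6.] [610. 318. 109.]
lid 0.83 [357.0, 107.6, 457.5, 166.9] 3361 [545. 176. 105.] [394.  39.   1.] [608. 321. 109.]
lid 0.27 [272.1, 174.1, 291.5, 202.5] 287 [ 523. -254.   79.] [ 495. -272.   55.] [ 552. -233.  118.]
lid_handle 0.64 [359.8, 106.4, 459.8, 166.9] 3295 [547. 175. 105.] [440.  39.  90.] [608. 320. 109.]
rack 0.9 [235.9, 168.0, 328.3, 235.8] 2863 [ 546. -264.   51.] [ 483. -374.    5.] [ 588. -136.   83.]
dark_pawn 0.77 [273.6, 176.1, 289.0, 203.3] 237 [ 528. -255.   77.] [ 500. -272.   59.] [ 552. -239.  118.]
pale_pawn_a 0.75 [247.4, 186.1, 263.9, 213.8] 279 [ 518. -333.   77.] [ 490. -350.   57.] [ 545. -316.  118.]
pale_pawn_a 0.54 [296.5, 162.1, 315.2, 195.2] 229 [ 533. -175.   80.] [ 507. -191.   61.] [ 560. -159.  118.]
cup 0.58 [390.8, 195.9, 420.9, 237.8] 815 [760.  16.  78.] [728. -15.   7.] [793.  47. 112.]
bookend 0.85 [155.2, 222.7, 210.8, 281.7] 1666 [ 544. -573.    4
[... 1504 characters left out ...]
76209848]), 'qd': array([ 0.03284656, -0.04349882, -0.06770067,  0.03492494,  0.01500109,
        0.02276456, -0.0699954 ]), 'joint_torque': array([ 1.27246905e-03, -5.96313643e+01,  1.60620902e+00, -2.81544650e+01,
        1.23495844e-02,  1.75190256e-03,  8.34180831e-07]), 'tcp_pos': array([ 252.73923866, -625.90765131,  239.32335967]), 'tcp_rot': array([[ 9.27284086e-01,  3.74358414e-01,  4.69042805e-05],
       [ 3.74358415e-01, -9.27284087e-01, -1.11039863e-05],
       [ 3.93367222e-05,  2.78555619e-05, -9.99999999e-01]]), 'force': array([-0.48442993, -0.06822902,  0.83809553]), 'ft_torque': array([ 0.05364349,  0.01819163, -0.03246575]), 'grip_force': 0.0, 'opening': 85.55253067408134}
```

Run:
```python
from h import *
a=cv2.imread("pics/top0.png"); b=cv2.imread("pics/scene0.png")
cv2.imwrite("pics/v1.png",np.vstack([cv2.resize(a[120:300,90:510],(800,343))[:300],cv2.resize(b[90:300,140:480],(800,494))[:300]]))
for c in ["top","scene"]:
    s=dict(np.load(c+".npz")); p,col=pts(s)
    q=p[(p[:,2]>95)&(p[:,2]<115)&(p[:,0]>400)&(p[:,0]<640)&(p[:,1]>10)&(p[:,1]<350)]
    pl=q[q[:,0]>480]
    print(c,"z",np.percentile(pl[:,2],[5,50,95]),cv2.minAreaRect(pl[:,:2].astype(np.float32)), "all",cv2.minAreaRect(q[:,:2].astype(np.float32)))
    # robust lid rectangle: histogram extents in rotated frame
    for yaw in [-7,-5,-3,-1,0,1,3,5,7]:
        pass
    h=p[(p[:,2]>70)&(p[:,0]>410)&(p[:,0]<470)&(p[:,1]>80)&(p[:,1]<280)]
    print("handle",len(h),np.percentile(h,[2,50,98],axis=0).round(1).tolist() if len(h) else 0)
    if len(h)>5: print(np.polyfit(h[:,1],h[:,0],1))
    # rack
    r=p[(p[:,2]>2)&(p[:,2]<95)&(p[:,0]>450)&(p[:,0]<620)&(p[:,1]>-400)&(p[:,1]<-110)]
    print("rack",cv2.minAreaRect(r[:,:2].astype(np.float32)))
    hd=p[(p[:,2]>100)&(p[:,2]<125)&(p[:,0]>450)&(p[:,0]<560)&(p[:,1]>-400)&(p[:,1]<-110)]
    for y in (-340,-255,-175):
        k=hd[abs(hd[:,1]-y)<32]; print("head",k.mean(0).round(1),k.max(0).round(1),k.min(0).round(1))
```

```text
top z [ 99.72797944 103.63637485 107.3246913 ] ((551.9853515625, 182.01234436035156), (291.6634521484375, 144.38052368164062), 89.7960205078125) all ((530.7760009765625, 182.146484375), (292.1361389160156, 185.9985809326172), 89.47506713867188)
handle 252 [[437.5, 127.6, 96.9], [443.0, 180.3, 101.6], [467.7, 235.1, 106.9]]
[1.50563195e-03 4.46050252e+02]
rack ((534.8922729492188, -255.2681427001953), (289.1390380859375, 168.36375427246094), 89.46807861328125)
head [ 492.5 -329.1  111.2] [ 512.2 -316.3  121.6] [ 479.4 -341.1  100. ]
head [ 500.3 -250.2  112. ] [ 520.3 -237.5  121.7] [ 487.5 -262.4  100.9]
head [ 509.5 -171.5  111.1] [ 526.3 -158.2  120.9] [ 495.7 -183.1  100.1]
scene z [100.06317306 105.16108697 108.11158078] ((552.775634765625, 182.3143768310547), (294.0774841308594, 145.18881225585938), 89.9000473022461) all ((530.3016357421875, 182.653564453125), (294.11798095703125, 189.1063232421875), 89.48290252685547)
handle 132 [[436.9, 128.2, 96.0], [444.6, 181.2, 102.9], [469.2, 234.1, 107.3]]
[1.40964729e-02 4.45120263e+02]
rack ((536.6109619140625, -255.9486846923828), (287.85986328125, 166.69573974609375), 89.59771728515625)
head [ 497.3 -330.8  111.5] [ 513.4 -317.3  120.4] [ 480.6 -342.6  100.7]
head [ 505.5 -251.5  110.8] [ 521.9 -235.8  122.3] [ 488.1 -263.3  100.2]
head [ 514.2 -172.5  110.8] [ 529.6 -159.5  119.7] [ 494.  -184.1  100.2]
```

View pics/v1.png

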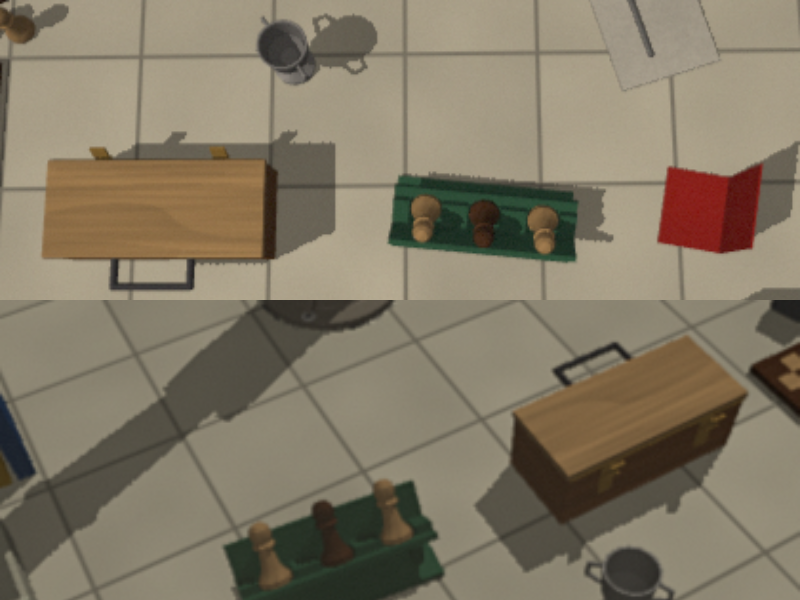

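```bash
cat >> h.py <<'E'
def Rt(z,y):  # tool rotation from z axis and approx y axis
    z=np.array(z,float); z/=np.linalg.norm(z); y=np.array(y,float); y-=z*(y@z); y/=np.linalg.norm(y)
    return np.stack([np.cross(y,z),y,z],1)
E
python3 - <<'E'
from h import *
from scipy.optimize import least_squares
for c in ["top","scene"]:
    s=dict(np.load(c+".npz")); p,col=pts(s)
    q=p[(p[:,2]>98)&(p[:,2]<110)&(p[:,0]>465)&(p[:,0]<640)&(p[:,1]>20)&(p[:,1]<340)]
    lo,hi,yy=[],[],np.arange(50,315,6)
    lo=[np.percentile(q[abs(q[:,1]-y)<4][:,0],.5) if not 110<y<250 else np.nan for y in yy]; hi=[np.percentile(q[abs(q[:,1]-y)<4][:,0],99.5) for y in yy]
    lo=np.array(lo); hi=np.array(hi); m=~np.isnan(lo)
    print(c,"near",np.polyfit(yy[m]-181,lo[m],1),"far",np.polyfit(yy-181,hi,1))
    xx=np.arange(485,600,5)
    for nm,pc in (("ymin",.5),("ymax",99.5)):
        print(nm,np.polyfit(xx-540,[np.percentile(q[abs(q[:,0]-x)<4][:,1],pc) for x in xx],1))
    h=p[(p[:,2]>90)&(p[:,0]>430)&(p[:,0]<452)&(p[:,1]>120)&(p[:,1]<245)]
    print("bar",np.polyfit(h[:,1]-181,h[:,0],1),h[:,1].min(),h[:,1].max(),np.median(h[:,2]),len(h))
    hd=p[(p[:,2]>101)&(p[:,2]<125)&(p[:,0]>450)&(p[:,0]<560)]
    for y in (-330,-251,-172):
        k=hd[abs(hd[:,1]-y)<25]
        r=least_squares(lambda c:np.linalg.norm(k-c,axis=1)-14,k.mean(0)-[0,0,7],loss="soft_l1"); print("head",r.x.round(1),len(k))
T=(0.0,-11)
for a in (0,20,30,45,60,90):
    A=np.radians(a)
    for sg in (1,-1):
        R=Rt([np.cos(A),0,-np.sin(A)],[sg*np.sin(A),0,sg*np.cos(A)])
        f=lambda P,R: None if (j:=ctrl.ik(np.array(P)+11*R[:,2],R)) is None else np.round(j)
        print(a,sg,"start",f([443,181,99],R),"mid",f([590,181,256],R),"end",f([668,181,245],R))
E
```

```text
top near [9.00855272e-03 4.79536042e+02] far [2.87895061e-04 6.09585024e+02]
ymin [-1.08979648e-03  3.78169302e+01]
ymax [-7.66262416e-03  3.24225387e+02]
bar [1.01386140e-02 4.42139024e+02] 126.8468580018351 237.59218885002034 101.57475562556533 194
head [ 491.8 -330.1  103. ] 99
head [ 500.3 -250.7  103.2] 98
head [ 509.5 -171.3  103. ] 102
scene near [4.50069008e-03 4.79931207e+02] far [5.90341328e-03 6.11037675e+02]
ymin [-1.78484726e-02  3.73096940e+01]
ymax [-5.43979050e-03  3.24508028e+02]
bar [5.47760977e-03 4.43072069e+02] 126.47608751884815 234.5404140933751 102.78285117102428 99
head [ 491.8 -329.1  104. ] 80
head [ 500.  -249.6  104.2] 79
head [ 508.4 -170.6  104.4] 77
0 1 start None mid None end [-81.  65.  60. 137. 149.  60. 136.]
0 -1 start None mid None end [-56.  42.  25. 135. 143.  76. -10.]
20 1 start None mid [  16.   35.  -68.  137.  128.   77. -137.] end [  13.   36.  -57.  129.  134.   68. -136.]
20 -1 start None mid [  8.  29. -57. 137. 128.  70.  37.] end [  4.  31. -45. 129. 133.  63.  37.]
30 1 start None mid [  20.   27.  -68.  133.  116.   59. -130.] end [  22.   37.  -68.  125.  121.   61. -122.]
30 -1 start None mid [ 20.  27. -68. 133. 116.  59.  50.] end [ 14.  30. -56. 125. 120.  54.  52.]
45 1 start None mid [  24.   22.  -68.  125.   90.   44. -106.] end [  24.   33.  -68.  117.   94.   49. -100.]
45 -1 start None mid [-14.  11. -22. 127.  84.  28.  72.] end [-20.  17. -10. 119.  85.  23.  75.]
60 1 start None mid [  5.  15. -40. 116.  47.  35. -67.] end [ 11.  25. -47. 107.  55.  40. -68.]
60 -1 start None mid [ 26.  24. -67. 115.  61.  45. 104.] end [ 24.  34. -68. 107.  68.  51. 105.]
90 1 start [ 17.  34. -59. 120.  40.  48. -66.] mid [ 11.  28. -46.  95.  22.  66. -41.] end [  6.  35. -40.  85.  23.  69. -38.]
90 -1 start [ 23.  40. -68. 120.  47.  54. 108.] mid [ 23.  38. -68.  94.  36.  73. 128.] end [ 20.  46. -68.  84.  43.  79. 130.]
```

```bash
cat >> h.py <<'E'
YT=-0.0065
TX=np.array([np.cos(YT),np.sin(YT),0]); TY=np.array([-np.sin(YT),np.cos(YT),0]); Z=np.array([0,0,1.])
HINGE=np.array([607.6,181,92.])
PH0=np.arctan2(7,165)
def bar(phi, r=165.): # r: distance, bar is 7mm above hinge when shut
    return HINGE-r*np.cos(phi+PH0)*TX+r*np.sin(phi+PH0)*Z
def lidR(a,sg): return Rt(np.cos(a)*TX-np.sin(a)*Z, sg*(np.sin(a)*TX+np.cos(a)*Z))
HEAD=np.array([500.2,-250.2,104.1]); YR=np.radians(-6.2)
RX=np.array([np.cos(YR),np.sin(YR),0]); RY=np.array([-np.sin(YR),np.cos(YR),0])
AX=-np.sin(.61)*RX+np.cos(.61)*Z   # pawn axis
E
python3 - <<'E'
from h import *
G=4
f=lambda P,R: None if (j:=ctrl.ik(P+G*R[:,2],R)) is None else np.round(j)
for a in (60,65,70,75,80):
  for sg in (1,-1):
    R=lidR(np.radians(a),sg); print(a,sg,f(bar(0),R),"pre",f(bar(0)-70*R[:,2],R))
for ph in np.arange(0,1.96,.325):
  print(round(ph,2),bar(ph).round(),[(a,s) for a in (60,65,70,75,80,90,100) for s in (1,-1) if f(bar(ph),lidR(np.radians(a),s)) is not None])
for sg in (1,-1):
  R=Rt(-AX,sg*RY); print("pawn",[ctrl.ik(HEAD-AX*(66-47-d),R) is not None for d in (0,70,120)])
  R=Rt(-Z,sg*TY); print("bay",[ctrl.ik(HINGE-63*TX-69*TY+Z*(55+d-92),R) is not None for d in (0,150)])
E
```

```text
60 1 None pre None
60 -1 None pre None
65 1 [ -31.   16.  -10.  138.   70.   20. -107.] pre [-12.   7. -34. 137.  50.  28. -88.]
65 -1 [-10.  19. -34. 136.  75.  27.  71.] pre [ 19.  15. -68. 135.  61.  36.  85.]
70 1 [-18.  17. -22. 134.  55.  23. -89.] pre [ -9.   8. -34. 133.  37.  30. -73.]
70 -1 [ 19.  32. -68. 132.  73.  44.  79.] pre [ 21.  16. -67. 132.  51.  38.  97.]
75 1 [ -8.  19. -31. 130.  44.  28. -76.] pre [ 27.  22. -74. 128.  48.  45. -78.]
75 -1 [ 21.  33. -68. 129.  64.  45.  88.] pre [ 23.  18. -67. 128.  43.  41. 106.]
80 1 [ 10.  26. -51. 126.  45.  37. -74.] pre [ 20.  20. -63. 124.  35.  44. -65.]
80 -1 [ 22.  34. -68. 126.  57.  47.  97.] pre [ 24.  22. -67. 124.  38.  46. 112.]
0.0 [443. 182.  99.] [(65, 1), (65, -1), (70, 1), (70, -1), (75, 1), (75, -1), (80, 1), (80, -1), (90, 1), (90, -1), (100, 1), (100, -1)]
0.32 [454. 182. 151.] [(60, 1), (60, -1), (65, 1), (65, -1), (70, 1), (70, -1), (75, 1), (75, -1), (80, 1), (80, -1), (90, 1), (90, -1), (100, 1), (100, -1)]
0.65 [481. 182. 197.] [(60, 1), (60, -1), (65, 1), (65, -1), (70, 1), (70, -1), (75, 1), (75, -1), (80, 1), (80, -1), (90, 1), (90, -1), (100, 1), (100, -1)]
0.98 [521. 182. 232.] [(60, 1), (60, -1), (65, 1), (65, -1), (70, 1), (70, -1), (75, 1), (75, -1), (80, 1), (80, -1), (90, 1), (90, -1), (100, 1), (100, -1)]
1.3 [570. 181. 253.] [(60, 1), (60, -1), (65, 1), (65, -1), (70, 1), (70, -1), (75, 1), (75, -1), (80, 1), (80, -1), (90, 1), (90, -1), (100, 1), (100, -1)]
1.62 [624. 181. 256.] [(60, 1), (60, -1), (65, 1), (65, -1), (70, 1), (70, -1), (75, 1), (75, -1), (80, 1), (80, -1), (90, 1), (90, -1), (100, 1), (100, -1)]
1.95 [675. 181. 243.] [(60, 1), (60, -1), (65, 1), (65, -1), (70, 1), (70, -1), (75, 1), (75, -1), (80, 1), (80, -1), (90, 1), (90, -1), (100, 1), (100, -1)]
pawn [True, True, False]
bay [True, True]
pawn [True, True, True]
bay [True, True]
```

Run:
```python
from h import *
R=lidR(np.radians(70),1)
B=bar(0); t=lambda d,h=0:B+(4-d)*R[:,2]+h*Z
print([ctrl.ik(t(d,h),R) is not None for d,h in ((70,90),(70,60),(70,0))])
ctrl.move_to(t(70,80),R); S=ctrl.state(); print(S["time"],S["joint_pos"].round(),S["tcp_pos"].round())
ctrl.servo_line(t(60),max_speed=150)
ctrl.servo_line(t(0),max_speed=80)
S=ctrl.state(); print(S["time"],S["joint_pos"].round(),S["tcp_pos"].round(1),t(0).round(1),S["force"].round(1))
s=ctrl.snapshot("top"); cv2.imwrite("pics/a1.png",np.vstack([cv2.resize(s["pixels"][170:300,90:290],(800,520))[:520]]))
s=ctrl.snapshot("scene"); cv2.imwrite("pics/a2.png",cv2.resize(s["pixels"][60:200,320:500],(771,600)))
```

```text
[True, True, True]
3.8 [ 26.   2. -65. 126.  23.  39. -56.] [421. 182. 241.]
5.45 [  6.  23. -50. 133.  66.  33. -97.] [444.4 182.2  95.8] [444.1 182.1  95.2] [-0.2  0.7  0.3]
```

View pics/a2.png

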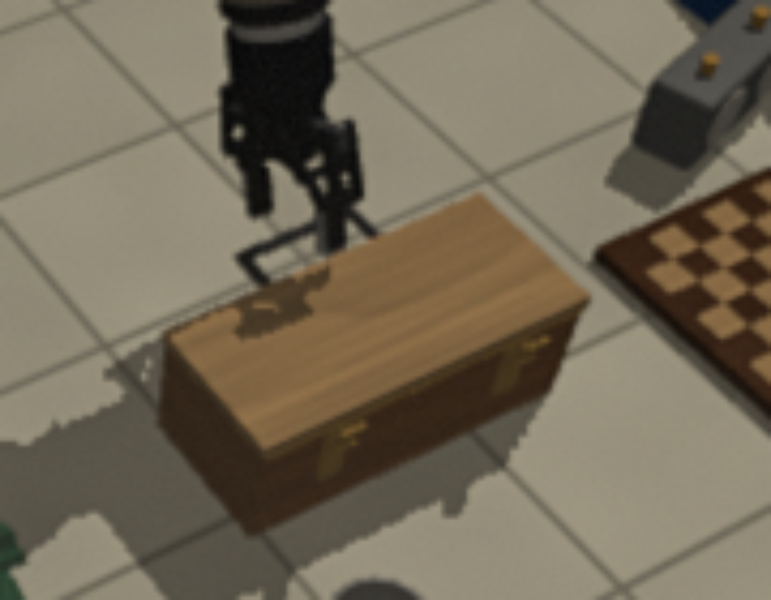

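Run:
```python
from h import *
ctrl.gripper_close(40); ctrl.wait(.2)
S=ctrl.state(); print(S["time"],S["opening"],S["grip_force"],S["force"].round(1),S["ft_torque"].round(2),S["tcp_pos"].round(1))
if 5<S["opening"]<15 and np.linalg.norm(S["force"])<30:
    for ph in np.arange(.05,.31,.05):
        R=lidR(np.radians(70+25*ph/1.95),1)
        ctrl.servo_line(bar(ph)+4*R[:,2],R,max_speed=40)
        S=ctrl.state(); print(round(ph,2),round(S["time"],2),S["opening"].round(1),S["force"].round(1),S["ft_torque"].round(2),(S["tcp_pos"]-bar(ph)-4*R[:,2]).round(1))
        if np.linalg.norm(S["force"])>35: break
```

```text
6.4333 8.376499516449671 39.03799116611481 [-5.  -0.2  4.5] [-0.05  1.2  -0.06] [442.8 181.9  94.7]Traceback (most recent call last):
  File "<stdin>", line 8, in <module>
AttributeError: 'float' object has no attribute 'round'
```

```bash
cat > arc.py <<'E'
from h import *
def arc(phs,v=50,lim=35):
    for ph in phs:
        R=lidR(np.radians(70+25*ph/1.95),1)
        ctrl.servo_line(bar(ph)+4*R[:,2],R,max_speed=v)
        S=ctrl.state(); print(round(ph,2),round(S["time"],2),round(S["opening"],1),S["force"].round(1),S["ft_torque"].round(2),(S["tcp_pos"]-bar(ph)-4*R[:,2]).round(1))
        if np.linalg.norm(S["force"])>lim: return False
    return True
E
python3 -c "
from arc import *
arc(np.arange(.1,.41,.1))"
```

```text
0.1 7.11 8.1 [-6.5  1.9 -0.4] [0.15 1.72 0.05] [-1.4 -0.1 -0.6]
0.2 7.58 8.5 [-7.5  1.5  1.4] [0.19 1.91 0.01] [-1.7 -0.1 -0.7]
0.3 8.06 8.3 [-8.8  0.3  2.4] [0.23 2.16 0.07] [-2.  -0.1 -0.8]
0.4 8.53 8.6 [-9.5  0.8  2.2] [0.16 2.4  0.06] [-2.4 -0.2 -0.9]
```

Run:
```python
from arc import *
arc(np.arange(.5,1.91,.1),v=50)
s=ctrl.snapshot("scene"); np.savez("s2.npz",**s); cv2.imwrite("pics/b.png",cv2.resize(s["pixels"][20:200,300:530],(767,600)))
```

```text
0.5 9.01 8.2 [-13.4   0.7   6.6] [ 0.01  2.78 -0.  ] [-2.9 -0.1 -0.9]
0.6 9.48 8.2 [-14.8  -1.6   8.9] [-0.11  3.11 -0.03] [-3.3 -0.1 -0.9]
0.7 9.96 8.3 [-16.6  -1.8  13.3] [-0.36  2.92 -0.13] [-2.8 -0.  -0.2]
0.8 10.43 8.1 [-12.9  -2.8  14.2] [-0.57  2.38 -0.11] [-1.8 -0.   0.4]
0.9 10.91 9.0 [-8.7 -3.  12.4] [-0.53  1.78 -0.06] [-0.7 -0.   0.9]
1.0 11.38 8.1 [-4.9 -1.6  9.4] [-0.39  1.14 -0.05] [0.1 0.  1. ]
1.1 11.86 8.3 [-3.  -0.2  5.6] [-0.14  0.69 -0.01] [ 0.3 -0.   0.6]
1.2 12.33 8.1 [-4.2 -0.4  7.3] [-0.3   0.87  0.02] [ 0.9 -0.   0.8]
1.3 12.81 8.2 [-2.8 -0.8  5.2] [-0.08  0.66  0.01] [0.5 0.  0.2]
1.4 13.28 8.2 [-1.6  0.3  1.5] [ 0.07  0.52 -0.03] [ 0.1  0.  -0.3]
1.5 13.76 8.4 [-0.3  0.3  2. ] [ 0.05  0.22 -0.08] [ 0.4 -0.   0.1]
1.6 14.23 8.2 [-1.  -0.8  3.7] [-0.07  0.27 -0.03] [0.3 0.  0.2]
1.7 14.71 8.2 [-1.1  0.6  2.2] [0.05 0.29 0.02] [ 0.1  0.  -0.2]
1.8 15.18 8.5 [-0.8  0.4 -0.8] [ 0.13  0.14 -0.04] [ 0.1 -0.  -0.4]
1.9 15.66 8.0 [-0.2  0.2 -0.3] [ 0.22  0.25 -0.03] [ 0.1 -0.  -0.3]
```

View pics/b.png

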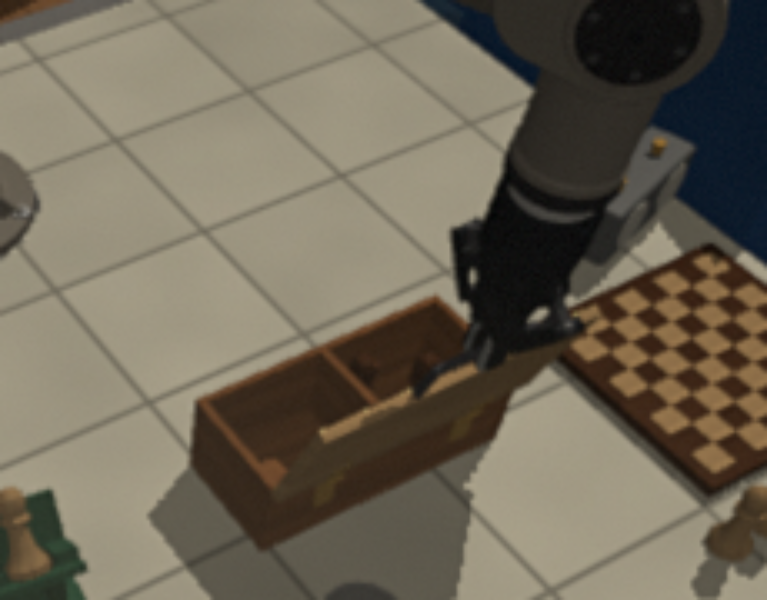

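Run:
```python
from arc import *
arc(np.arange(1.92,2.02,.02),v=20,lim=9)
```

```text
1.92 16.02 8.3 [-2.2  0.9 -2.1] [ 0.18  0.44 -0.06] [-0.1 -0.1 -0.2]
1.94 16.34 8.7 [-2.8  1.  -1.8] [ 0.14  0.53 -0.01] [-0.  -0.  -0.2]
1.96 16.66 8.2 [-12.8  -3.2   7.1] [-0.53  3.07  0.  ] [-2.7  0.1  0.9]
```

Run:
```python
from arc import *
ctrl.open(); S=ctrl.state(); print(S["time"],S["force"].round(1),S["opening"])
R0=S["tcp_rot"]; ctrl.servo_line(S["tcp_pos"]-80*R0[:,2],max_speed=150)
t=lambda d,h=0:HEAD-AX*(66-47-d)+h*Z
for sg in (1,-1):
    R=Rt(-AX,sg*RY); js=[ctrl.ik(t(d,h),R) for d,h in ((80,80),(80,0),(0,0))]
    print(sg,[None if j is None else j.round() for j in js])
s=ctrl.snapshot("scene"); cv2.imwrite("pics/c.png",cv2.resize(s["pixels"][20:200,300:530],(767,600)))
print(ctrl.state()["joint_pos"].round(),ctrl.state()["time"])
```

```text
17.3833 [0.1 0.2 0.1] 84.98725709744704
1 [array([102.,  15., -79., 129.,  11.,  15., 102.]), array([ 90.,  28., -71., 133.,  79.,  13.,  38.]), array([ 70.,  32., -52., 131., 121.,  13.,  -4.])]
-1 [array([ 83.,   8., -56., 130., -26.,  15., -44.]), array([  90.,   28.,  -71.,  133.,   79.,   13., -142.]), array([  81.,   41.,  -67.,  131.,  106.,   24., -164.])]
[ 12.  41. -57.  71.  30.  88. -41.] 18.1167
```

View pics/c.png

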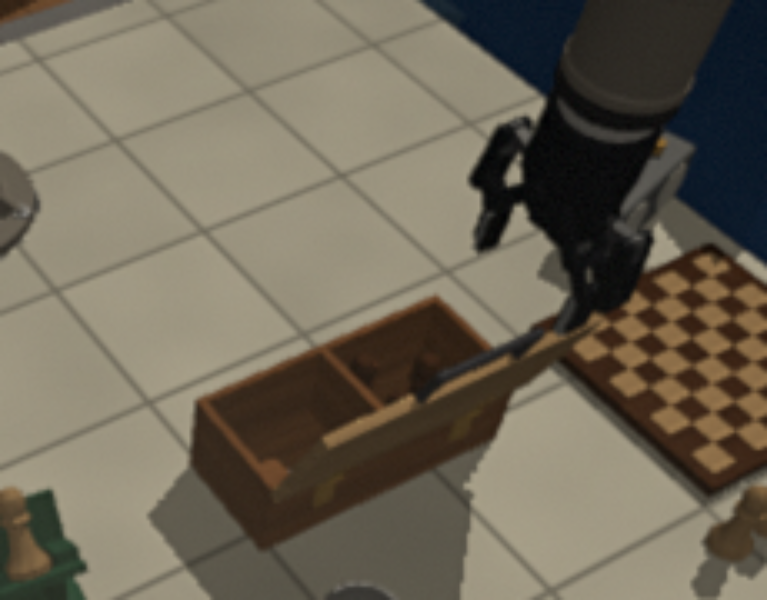

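Run:
```python
from arc import *
ctrl.move_j([20,12,0,89,0,79,-80]); S=ctrl.state(); print(S["time"],S["tcp_pos"].round(),S["tcp_rot"].round(2).tolist())
t=lambda d,h=0:HEAD-AX*(66-47-d)+h*Z
for sg in (1,-1):
    R=Rt(-AX,sg*RY)
    for d,h in ((60,100),(60,60),(60,0),(30,0),(0,0)):
        j=ctrl.ik(t(d,h),R); print(sg,d,h,None if j is None else j.round())
    for e in (10,20):
        A=.61-np.radians(e); a=-np.sin(A)*RX+np.cos(A)*Z; R=Rt(-a,sg*RY)
        print("rel",e,[None if (j:=ctrl.ik(HEAD-AX*8+a*(d-11),R)) is None else j.round() for d in (0,60)])
```

```text
19.85 [ 521. -254.  407.] [[0.99, -0.17, -0.0], [-0.17, -0.99, 0.0], [-0.0, -0.0, -1.0]]
1 60 100 [ 86.  10. -61. 128. -15.  15. 125.]
1 60 60 [ 58.  10. -32. 132. -44.  10. 153.]
1 60 0 [ 85.  29. -66. 133.  90.  13.  27.]
1 30 0 [ 82.  35. -66. 132. 100.  18.  19.]
1 0 0 [ 81.  41. -67. 131. 106.  24.  16.]
rel 10 [array([ 78.,  42., -68., 125.,  76.,  31.,  42.]), array([ 82.,  30., -68., 126.,  54.,  25.,  60.])]
rel 20 [array([ 74.,  43., -68., 119.,  61.,  42.,  55.]), array([ 76.,  33., -68., 118.,  45.,  41.,  67.])]
-1 60 100 [ 26.   3.   2. 131. -45.  18. -29.]
-1 60 60 [ 42.   8. -15. 133. -56.  12. -16.]
-1 60 0 [  85.   29.  -66.  133.   90.   13. -153.]
-1 30 0 [  82.   35.  -66.  132.  100.   18. -161.]
-1 0 0 [  81.   41.  -67.  131.  106.   24. -164.]
rel 10 [array([  63.,   30.,  -46.,  126.,   59.,   15., -126.]), array([ 34.,  15., -10., 128., -22.,  14., -51.])]
rel 20 [array([ 26.,  24.,  -4., 121.,  -7.,  21., -68.]), array([ 25.,  17.,  -3., 121.,  -7.,  28., -67.])]
```

Run:
```python
from arc import *
for e in (13,15,17,20):
    A=.61-np.radians(e); a=-np.sin(A)*RX+np.cos(A)*Z; R=Rt(-a,-RY)
    print("rel",e,[None if (j:=ctrl.ik(HEAD-AX*8+a*(d-11)+h*Z,R)) is None else j.round() for d,h in ((0,0),(30,0),(70,0),(0,100))])
    E=np.radians(e); a=np.sin(E)*TX+np.cos(E)*Z; R=Rt(-a,-TY); g=HINGE-71*TX-69*TY+Z*(8+58-92)
    print("place",[None if (j:=ctrl.ik(g+a*(d-11)+h*Z,R)) is None else j.round() for d,h in ((0,0),(0,150),(100,0))])
```

```text
rel 13 [array([ 32.,  23., -10., 126., -13.,  11., -60.]), array([ 31.,  19.,  -8., 126., -15.,  15., -59.]), array([ 29.,  14.,  -5., 126., -16.,  19., -57.]), array([ 27.,  13.,  -4., 122., -13.,  25., -62.])]
place [array([  -5.,   36.,  -15.,  104.,    6.,   53., -113.]), array([  -6.,   25.,  -14.,   99.,    2.,   69., -110.]), array([  -5.,   30.,  -14.,   99.,    3.,   64., -110.])]
rel 15 [array([ 30.,  23.,  -8., 124., -11.,  14., -63.]), array([ 29.,  19.,  -6., 125., -12.,  17., -62.]), array([ 28.,  14.,  -4., 125., -13.,  22., -61.]), array([ 26.,  13.,  -3., 121., -11.,  27., -64.])]
place [array([  -5.,   37.,  -15.,  103.,    5.,   55., -112.]), array([  -5.,   26.,  -14.,   98.,    1.,   71., -110.]), array([  -5.,   31.,  -14.,   97.,    3.,   67., -110.])]
rel 17 [array([ 28.,  23.,  -6., 123.,  -9.,  17., -65.]), array([ 27.,  20.,  -5., 124., -10.,  20., -64.]), array([ 26.,  15.,  -3., 123., -11.,  25., -64.]), array([ 25.,  14.,  -3., 119.,  -9.,  30., -67.])]
place [array([  -5.,   38.,  -14.,  102.,    4.,   58., -111.]), array([  -5.,   27.,  -14.,   97.,    1.,   73., -110.]), array([  -5.,   33.,  -14.,   95.,    2.,   69., -109.])]
rel 20 [array([ 26.,  24.,  -4., 121.,  -7.,  21., -68.]), array([ 26.,  20.,  -3., 121.,  -7.,  24., -68.]), array([ 25.,  16.,  -3., 121.,  -7.,  29., -67.]), array([ 24.,  15.,  -2., 117.,  -6.,  34., -69.])]
place [array([  -5.,   39.,  -14.,  100.,    3.,   61., -110.]), array([  -5.,   29.,  -14.,   95.,    0.,   76., -109.]), array([  -5.,   35.,  -14.,   92.,    2.,   73., -109.])]
```

```bash
cat >> arc.py <<'E'
E=np.radians(15); A=.61-E
ap=-np.sin(A)*RX+np.cos(A)*Z; RP=Rt(-ap,-RY); GP=HEAD-AX*8-ap*11
E
python3 - <<'E'
from arc import *
ctrl.move_to(GP+70*ap,RP)
ctrl.servo_line(GP,max_speed=100); S=ctrl.state(); print(S["time"],S["tcp_pos"].round(1),GP.round(1),S["force"].round(1))
s=ctrl.snapshot("scene"); cv2.imwrite("pics/d.png",cv2.resize(s["pixels"][110:250,190:370],(771,600)))
E
```

```text
21.7083 [ 508.7 -251.3   87.6] [ 508.5 -251.1   87.2] [ 0.2  0.3 -0.6]
```

View pics/d.png

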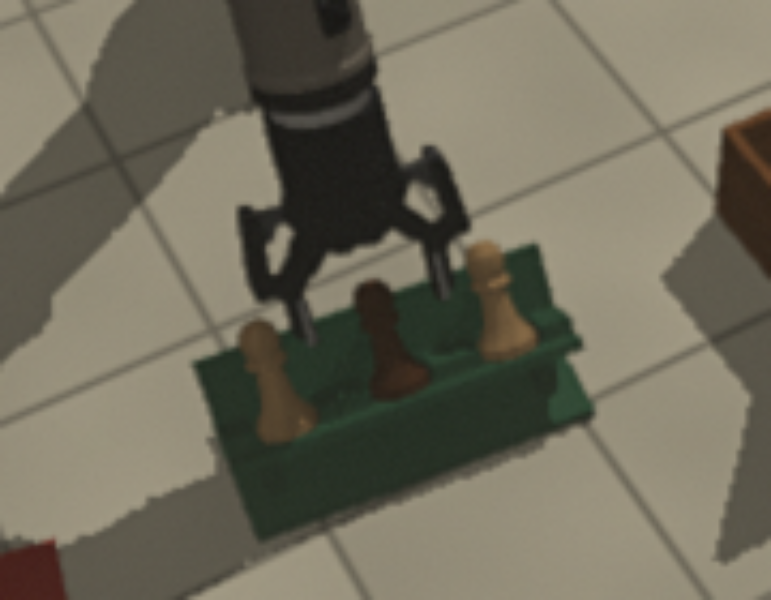

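```bash
cat >> arc.py <<'E'
aq=np.sin(E)*TX+np.cos(E)*Z; RQ=Rt(-aq,-TY); GQ=HINGE-68*TX-69*TY+Z*(8+58-92)-aq*11
E
python3 - <<'E'
from arc import *
ctrl.gripper_close(40); ctrl.wait(.2); S=ctrl.state(); print(S["time"],S["opening"],S["grip_force"],S["force"].round(1),S["tcp_pos"].round(1))
if S["opening"]>20:
    P=S["tcp_pos"]
    ctrl.servo_line(P+45*AX,max_speed=80); ctrl.servo_line(P+45*AX+110*Z,max_speed=150)
    S=ctrl.state(); print(S["time"],S["opening"],S["force"].round(1))
    ctrl.move_to(GQ+160*Z,RQ); ctrl.wait(.2); S=ctrl.state(); print(S["time"],S["opening"],S["tcp_pos"].round(1),S["joint_pos"].round())
    s=ctrl.snapshot("scene"); np.savez("s3.npz",**s); a=s["pixels"][40:200,330:470]
    s=ctrl.snapshot("top"); np.savez("t3.npz",**s); b=s["pixels"][170:300,100:240]
    cv2.imwrite("pics/e.png",np.hstack([cv2.resize(a,(400,457)),cv2.resize(b,(400,457))]))
E
```

```text
22.5417 25.642043892496403 39.11940205958672 [-3.   2.3  5.4] [ 508.5 -251.1   87.4]
24.1417 25.563997031186215 [-0.1  0.3 -0.1]
25.7083 25.653335545305836 [536.5 110.9 215.6] [  -6.   25.  -13.   97.    1.   72. -109.]
```

View pics/e.png

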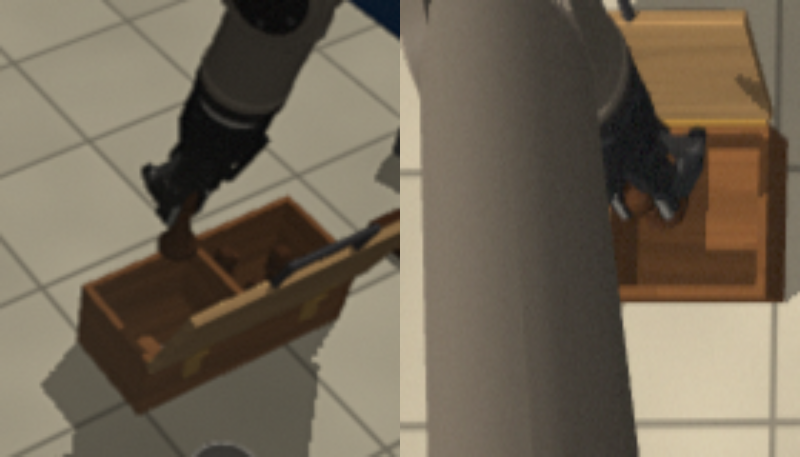

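Run:
```python
from arc import *
S=ctrl.state(); g=S["tcp_pos"]+11*aq; print("grasp",g.round(1))
s=dict(np.load("s3.npz")); p,c=pts(s)
m=(np.linalg.norm(p[:,:2]-g[:2],axis=1)<40)&(p[:,2]>g[2]-75)&(p[:,2]<g[2]-10); q=p[m]
for z in range(-75,-10,6):
    k=q[(q[:,2]-g[2]>=z)&(q[:,2]-g[2]<z+6)]
    if len(k)>3: print(z,len(k),(k.mean(0)-g)[:2].round(1),(k.min(0)-g)[:2].round(1),(k.max(0)-g)[:2].round(1))
K=s["camera_matrix"]; T=np.linalg.inv(s["world_from_camera"])
u=lambda P:(lambda c:(K@(c/c[2]))[:2])((T@np.append(P,1))[:3])
a=cv2.resize(s["pixels"][60:140,360:440],(800,800),interpolation=cv2.INTER_CUBIC)
th=np.arange(0,6.3,.3)
for off,r in ((-58,21),(-8,14)):
    for t in th:
        x=(u(g+Z*off+r*np.array([np.cos(t),np.sin(t),0]))-[360,60])*10; cv2.circle(a,tuple(int(v) for v in x),2,(0,255,0),-1)
cv2.imwrite("pics/f.png",a[:800,:800][100:700])
```

```text
grasp [539.2 111.5 226.2]
-57 23 [ 13.4 -10.7] [-13.1 -22.7] [22.6 11.1]
-51 43 [11.2 -9. ] [-12.4 -21.1] [22.2 16.9]
-45 32 [ 8.8 -7.4] [ -9.9 -18.1] [21.  10.7]
-39 18 [ 7.6 -7.7] [ -6.9 -14.7] [18.4  5.4]
-33 17 [ 8.5 -4.5] [  0.1 -12.2] [12.8  6.6]
-27 13 [ 6.7 -4.8] [ -0.4 -12.4] [11.5  7. ]
-21 9 [ 6.  -7.8] [ -0.1 -20.9] [11.7  4.1]
-15 10 [  5.8 -11.6] [ -4.2 -25.8] [12.2 11.8]
```

View pics/f.png

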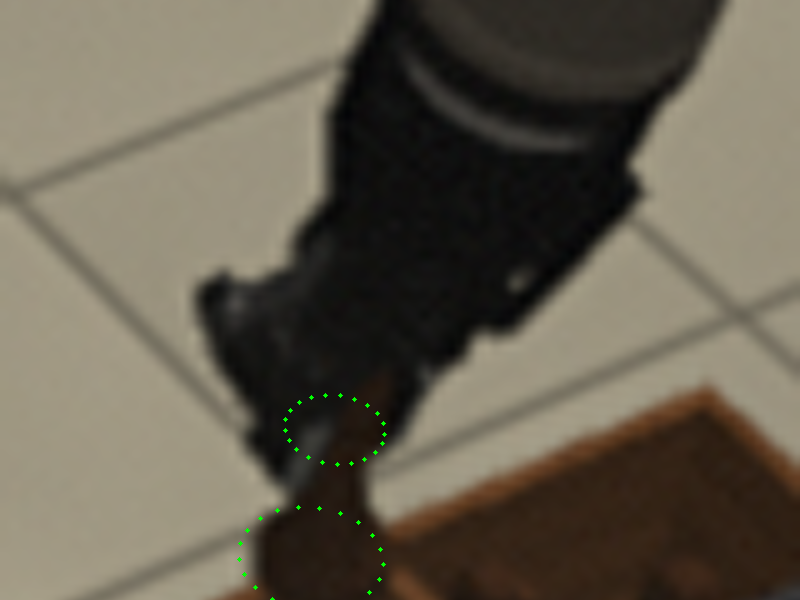

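Run:
```python
from arc import *
ctrl.servo_line(GQ+30*Z,RQ,max_speed=100); ctrl.servo_line(GQ+6*Z,max_speed=40); ctrl.wait(.2)
f0=ctrl.state()["force"]; print(f0.round(1))
for h in np.arange(4.5,-6.1,-1.5):
    ctrl.servo_line(GQ+h*Z,max_speed=15); ctrl.wait(.1); S=ctrl.state(); d=S["force"]-f0
    print(h,round(S["time"],2),d.round(1),S["tcp_pos"].round(1),(S["ft_torque"]).round(2))
    if d[2]>4: break
```

```text
[ 0.7 -0.5 -0.6]
4.5 28.56 [-0.6 -0.7  0.9] [536.3 112.4  59.9] [ 0.03 -0.33 -0.03]
3.0 28.91 [-0.2  1.1 -0.6] [536.3 112.5  58.4] [ 0.06 -0.27  0.01]
1.5 29.26 [-0.8  0.8  1.8] [536.5 112.6  57. ] [ 0.03 -0.37 -0.03]
0.0 29.61 [-0.8  0.7  9.4] [537.3 112.6  56.6] [-0.15  0.3   0.04]
```

Run:
```python
from arc import *
ctrl.open(); ctrl.wait(.2); S=ctrl.state(); print(S["time"],S["force"].round(1),S["opening"])
P=S["tcp_pos"]; ctrl.servo_line(P+60*Z,max_speed=60); ctrl.servo_line(P+200*Z,max_speed=150)
ctrl.servo_line(P+200*Z+[-100,-200,0],max_speed=200)
S=ctrl.state(); print(S["time"],S["force"].round(1))
s=ctrl.snapshot("scene"); a=s["pixels"][90:250,220:480]
p,c=pts(s)
for r in ctrl.trace("scene","dark_pawn")[:4]:
    q,_=pts(s,r["pixels"]); print(round(r["score"],2),np.median(q,0).round(),np.percentile(q,[2,98],axis=0).round().tolist())
m=(abs(p[:,0]-540)<35)&(abs(p[:,1]-112)<40)&(p[:,2]>14)&(p[:,2]<110); q=p[m]
for z in range(15,100,10):
    k=q[(q[:,2]>=z)&(q[:,2]<z+10)]
    if len(k)>2: print(z,len(k),k.mean(0).round(1),k.min(0).round(),k.max(0).round())
s=ctrl.snapshot("top"); b=s["pixels"][180:290,100:240]
cv2.imwrite("pics/g.png",np.vstack([cv2.resize(a,(480,295)),cv2.resize(b,(388,305))[:, :].copy() if 0 else cv2.copyMakeBorder(cv2.resize(b,(388,305)),0,0,0,92,0)]))
```

```text
30.4167 [-0.   0.1  0.5] 85.39245059411452
33.9167 [ 0.2  0.5 -0.7]
0.44 [548. 105.  61.] [[533.0, 95.0, 20.0], [555.0, 119.0, 89.0]]
15 22 [539.5  99.3  20.7] [524.  92.  16.] [551. 131.  24.]
25 19 [545.7 102.8  29.8] [532.  97.  26.] [554. 111.  35.]
35 16 [547.2 106.6  39.6] [537. 102.  36.] [553. 116.  44.]
45 11 [547.8 107.5  48. ] [538. 100.  45.] [552. 116.  53.]
55 21 [547.5 106.6  60.6] [532.  97.  56.] [557. 122.  65.]
65 14 [549.3 105.8  70.7] [540.  99.  66.] [554. 122.  75.]
75 36 [546.4 107.7  80.9] [531.  98.  75.] [555. 122.  84.]
85 17 [543.9 111.3  87.4] [536. 105.  85.] [551. 118.  90.]
```

View pics/g.png

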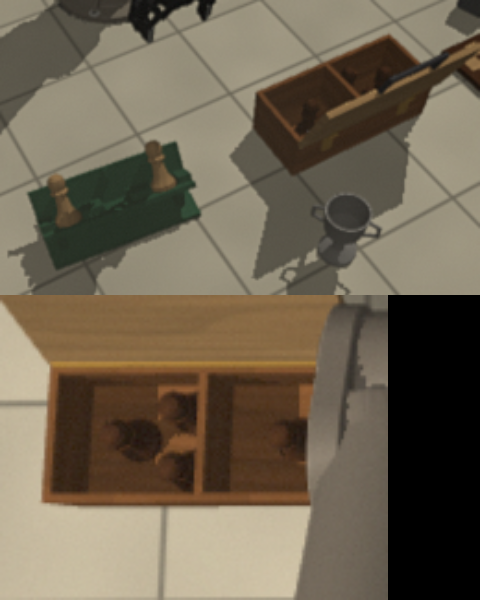

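The pawn stands upright in the empty bay, with its head top at z about 88 mm. The lid is open on its stop, and the pale pawns and cup are in place. I'm handing it in.

```bash
python3 -c "
from rig import ctrl
print(ctrl.sign_off(), ctrl.state()['time'])"
```

```text
the job is handed in; nothing more can be done
the job is handed in; nothing more can be done
```

I guided the lid open onto its stop, set the dark pawn upright on the floor of the empty bay before letting go, moved nothing else, and handed the job in at about 34 s of the 61 s allowed.

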